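# Clear a shield box's lid and hold it at the balance of its gas struts

### The arm

A 6-joint arm with a two-finger parallel gripper is mounted at the origin on the work surface. World frame = base frame: x ahead of the robot, y to its left, z up, the work surface at z = 0. Lengths are in m, angles in rad, forces in N, time in s.
With the tool pointing down it reaches from about 0.275 to 0.975 m from the base axis. Payload 8.4 kg.
Tool frame: the origin (TCP) lies midway between the tips of the shut fingers; the grasp point (between the pads) lies 19 mm behind it; y points along the fingers, z is the direction in which the jaws open and shut, and the axes are right-handed (so a half turn about y gives the same grasp; the last joint's range is limited). The gripper opens to 92 mm and grips with 3 to 60 N. Pads are 20 mm wide; open, the fingers measure 128 mm over their backs; the gripper's body (75 mm by 189 mm) begins 69 mm behind the grasp point.
Start: joints at [1.181, 0.353, 1.633, -0, 1.155, -0.002], TCP at [0.236, 0.579, 0.215] pointing down, gripper open.
Joint ranges: [-2.63, 2.63], [-0.92, 2.1], [0.06, 2.66], [-1.3, 4.44], [0, 2.69], [-3.02, 3.02]. Speed limits (rad/s): [2.22, 2.22, 2.79, 3.14, 3.14, 3.14].

### API

Orientations are given as [roll, pitch, yaw] about the fixed x, y, z axes, in that order (R = Rz(yaw) Ry(pitch) Rx(roll)).
In Python, from rig import arm gives the robot as it stands.
- The arm moves only by the shell command python3 -m handwheel 'ROWS' [FORCE]. ROWS is JSON, a list of rows, each an object with "delta_pos": the shift along the world's x, y, z in m, a list of three; "turn": the turn about the world's z in rad; "fingers": the opening, from 0 (shut) to 1 (fully open). In form: [{"delta_pos": [dx, dy, dz], "turn": turn, "fingers": fingers}, ...]. A call has 1 to 12 rows; each row is the pose to reach, as a shift and turn from the pose measured when the call began; what a row does not reach only later rows make up. A row lasts 1/10 s, in which the tool goes at most 50 mm and 8.59 degrees, less where a joint would pass 70% of its speed; a pose out of reach is approached as far as the arm can. A call with a gripper value outside its range is refused whole. The fingers move at their own pace and stop on an object; FORCE is the grip in N (left out, the last holds). Time passes only in rows, so rows that repeat a pose let the fingers close. It gives the time, the measured TCP pose, the force and the opening at its end, in the units of the state.
- arm.observe(): the state, without advancing time (a new reading comes with each control period).
- arm.grab_frame(name): name is "scene" or "side" or "wrist"; returns a dict with "pixels" (480x640x3 uint8, blue, green, red), "z_map" (480x640 float32, m along the optical axis (not along the pixel's ray), 0 where there is no reading), "fx", "fy", "cx", "cy" (pixels), "cam_to_world" (4x4, takes a point from camera to world coordinates); the wrist camera has in their place "hand_eye" (4x4, takes a point from camera to tool coordinates, whose origin is the TCP and whose axes are the tool frame's). Camera axes: x right, y down, z forward; pixel columns grow to the right and rows downward; lengths in m; the calibration is good to about 2 mm. A picture is of the moment at which its call begins: read the wrist's pose just before it.
- arm.finish_job(): hands the job in, once; it reports no verdict.
The state is a dict: "time": time; "q": joint angles; "qd": joint speeds; "joint_torque": joint torques, N m; "eef_pos": TCP position; "eef_rot": TCP orientation; "contact_force": force on the tool from outside, world axes, zero at the start; "torque": the same for the moment, N m; "finger_gap": finger opening in m.
Only numpy, scipy, OpenCV 4.12 (cv2) and the standard library are available. Lean on these libraries where they do the work, as an engineer would, in place of code of your own. Each camera call takes 0.05 s, during which the arm holds its last target.

### The job

The gas struts on the lid of the shield box are new and I am about to set them. Clear the two scrap parts off the lid into the open scrap tub, then take the lid by its handle and raise it past its balance point, 45 degrees open, until it is at least 50 degrees open, so that the struts take over; bring it back and hold it still by the handle just below the balance point, about six degrees short of it, and finish while you are holding it there. Do not lift the lid with scrap still on it, do not let it fly up or slam, and leave the rest of the bench alone.

Things in the scene. Friction and masses are not known exactly. Their poses are not given: they have to be found in the camera images.
- shield_box: RF shield box for phone boards, fixed: painted grey, 220 (x) by 280 (y) by 110 mm high with its lid shut. Origin at the centre of its underside; the front with the handle faces its -x, the hinge runs along y at its back (+x). The lid is a flat pan, 222 by 280 mm, its top 110 mm above the bench when shut. A gas strut stands outside each side wall (156 mm either side of the middle).
- lid (a joint): angle of the shield box's lid, rad: 0 shut, grows as the front edge rises, stop at 1.25. Two gas struts push it up: below the balance point at 0.785 (45 degrees) it falls shut if let go, above it rises to the stop by itself. Upward push at the handle: 2.7 N when shut, 1 N at 0.5, 0.36 N at 0.68, 0 at 0.785; pushed down with 0.4 N at 0.9, 1 N at 1.1. Struts damp it: 1.3 N per rad/s.
- lid_hinge (a point): centre of the lid's hinge axis (which runs along the box's y), 116 mm behind (+x of the box) the box's middle and 84 mm above the bench; does not move with the lid
- lid_handle: steel bow handle on the lid's front edge: round bar, 12 mm thick, 120 mm long along the box's y, its centre 42 mm in front of the edge, a leg at each end. Origin at the bar's middle, 268 mm in front of the hinge axis and 12 mm above it (96 mm above the bench) when shut; axes the box's, turning with the lid about y. Pinch it from above, a finger before and one behind; it can turn in the grip.
- heatsink: scrap on the lid: a finned bare aluminium heatsink, 36 by 36 by 20 mm high, fins upright and running along its x. Origin at the centre of its underside. About 40 g.
- transformer: scrap on the lid: a black ferrite transformer with a copper winding, 34 (x) by 24 (y) by 26 mm high. Origin at the centre of its underside. About 50 g.
- tub: open scrap tub of black plastic, 160 by 160 by 65 mm high outside, walls and floor 4 mm, loose (0.6 kg), beside the shield box on one side or the other. Origin at the centre of its underside, z up.
- tub_in (a point): centre of the tub's inner floor, 4 mm above the bench
- board_holder: bystander: aluminium board holder with a circuit board clamped in it, 120 by 170 by 32 mm high; origin at the centre of its underside
- flux_jar: bystander: small jar, 46 mm across, 45 mm high; origin at the centre of its underside
- solder_spool: bystander: spool of solder standing on end, 60 mm across, 50 mm high; origin at the centre of its underside
- screwdriver: bystander: screwdriver, 160 mm long, lying in front of the robot
- alcohol_bottle: bystander: bottle, 60 mm across, 130 mm high; origin at the centre of its underside
- multimeter: bystander: grey multimeter lying on its back, 150 by 75 by 37 mm high; origin at the centre of its underside

How it is judged:
By the outcome, as a careful person would: the job done as asked, in the order asked, and still so for the second after the job is handed in, while the arm keeps its last pose, push and grip.
It also fails if it takes over 64 s, if anything falls off the work surface, if the arm or the gripper's body presses on something with over 40 N, if the wrist force passes 120 N, or if a joint passes its speed limit or range.

## Working session

There is one attempt and no reset: what is moved stays moved. The work goes in short steps, Python scripts to look and compute and a shell command to move; the robot and the scene stay as the last step left them, time stands still between calls to the robot, and variables do not carry over. Pictures are saved under pics/ and viewed, and the job is handed in when it is done.

```bash
ls; mkdir -p pics; python3 - <<'E'
from rig import arm
import cv2, numpy as np
s=arm.observe(); print(s)
for n in ["scene","side","wrist"]:
    f=arm.grab_frame(n); cv2.imwrite(f"pics/{n}0.png",f["pixels"]); np.savez(f"pics/{n}0.npz",**f)
    print(n,f["fx"],f["cx"],f["cy"],np.round(f.get("cam_to_world",f.get("hand_eye")),3).tolist())
E
```

```text
pics
{'time': 0.0, 'q': array([ 1.18059862e+00,  3.53633573e-01,  1.63409886e+00,  6.00436642e-06,
        1.15521957e+00, -2.40021090e-03]), 'qd': array([ 0.00037968, -0.00023124, -0.00070684,  0.00167248, -0.0005436 ,
        0.00210042]), 'joint_torque': array([-1.93767075e-03, -5.93835533e+01, -3.34217119e+01,  6.95382594e-02,
        2.34452955e-02, -6.45182467e-05]), 'eef_pos': array([0.23615832, 0.57814353, 0.2138879 ]), 'eef_rot': array([-1.57215566e+00,  8.75270973e-06, -3.87799933e-01]), 'contact_force': array([-0.27426466, -0.14246737,  0.00710893]), 'torque': array([ 0.00251224,  0.00984117, -0.00529257]), 'finger_gap': 0.09214254606763583}
scene 500.59808720875037 324.4738404241412 239.54976549913744 [[0.567, 0.433, -0.701, 1.334], [0.824, -0.311, 0.474, -0.493], [-0.012, -0.846, -0.533, 0.667], [0.0, 0.0, 0.0, 1.0]]
side 491.3543558802832 315.65903150689167 237.20000586842684 [[0.905, -0.256, 0.339, 0.234], [-0.425, -0.56, 0.711, -0.718], [0.008, -0.788, -0.616, 0.708], [0.0, 0.0, 0.0, 1.0]]
wrist 381.7138234442455 320.8288810633519 234.50469027002384 [[0.001, 0.964, 0.265, -0.074], [0.001, -0.265, 0.964, -0.169], [1.0, -0.001, -0.001, -0.0], [0.0, 0.0, 0.0, 1.0]]
```

View pics/scene0.png

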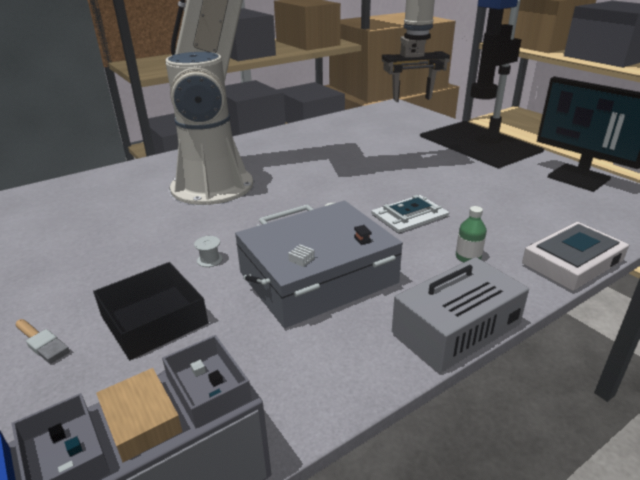

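View pics/side0.png

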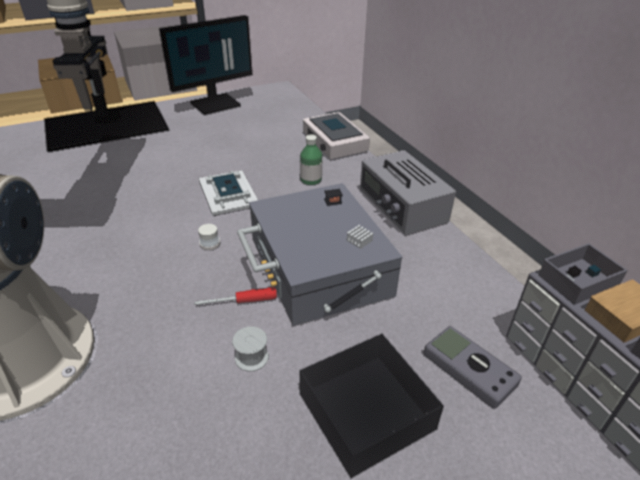

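View pics/wrist0.png

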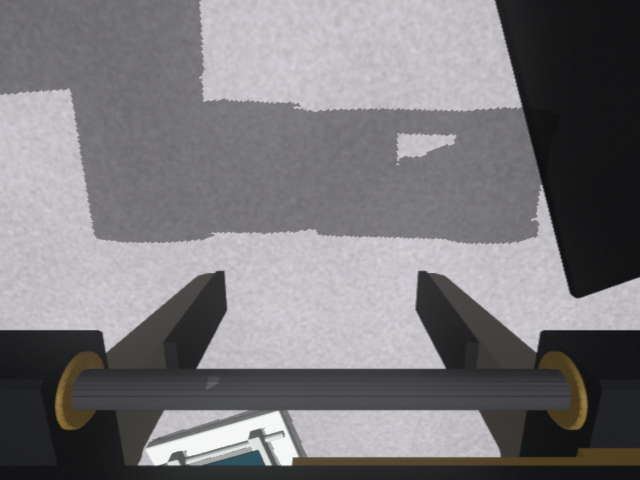

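The scene view shows the box in the middle, with its handle towards the robot. The heatsink is at about (302,254) and the transformer at (362,235). The tub is at (150,308) on the robot's right, with the spool at (208,250). The side view agrees. Next I'll measure these from depth.

```bash
cat > h.py <<'E'
import numpy as np, cv2
def cloud(f):
    z=f["z_map"]; v,u=np.mgrid[:480,:640]
    P=np.stack([(u-f["cx"])/f["fx"]*z,(v-f["cy"])/f["fy"]*z,z],-1)
    T=f["cam_to_world"]; W=P@T[:3,:3].T+T[:3,3]; W[z==0]=np.nan
    return W
def rect(p): 
    (c,s,a)=cv2.minAreaRect((p[:,:2]*1000).astype(np.float32)); return np.round(c,1),np.round(s,1),round(a,1)
E
python3 - <<'E'
from h import *
for n in ["scene","side"]:
    f=np.load(f"pics/{n}0.npz"); W=cloud(f); 
    pts={"scene":[(302,254),(362,235),(320,240),(285,212),(150,308),(208,243),(240,245),(335,205),(400,240),(290,310)],
         "side":[(360,235),(333,196),(310,235),(245,250),(370,400),(250,335),(265,267),(250,205),(390,258),(297,312)]}[n]
    for u,v in pts: print(n,(u,v),np.round(W[v,u],3))
    m=(W[...,2]>.100)&(W[...,2]<.116)&(W[...,0]>.3)&(W[...,0]<.9)&(np.abs(W[...,1])<.35)
    k,l,st,c=cv2.connectedComponentsWithStats(m.astype(np.uint8))
    for i in range(1,k):
        if st[i,4]>1500:
            p=W[l==i]; print("lid",st[i],rect(p),np.median(p[:,2]))
    m=(W[...,2]>.116)&(W[...,2]<.15)&(W[...,0]>.3)&(W[...,0]<.9)&(np.abs(W[...,1])<.35)
    k,l,st,c=cv2.connectedComponentsWithStats(m.astype(np.uint8))
    for i in range(1,k):
        if st[i,4]>40:
            p=W[l==i]; print("obj",st[i],rect(p),p[:,2].max().round(3), rect(p[p[:,2]>p[:,2].max()-.004]))
    m=(W[...,2]>.058)&(W[...,2]<.07)&(W[...,0]>.1)&(W[...,0]<.9)&(W[...,1]<-.1)&(W[...,1]>-.6)
    k,l,st,c=cv2.connectedComponentsWithStats(m.astype(np.uint8))
    for i in range(1,k):
        if st[i,4]>100:
            p=W[l==i]; print("tub?",st[i],rect(p))
E
```

```text
scene (302, 254) [ 0.645 -0.08   0.13 ]
scene (362, 235) [0.662 0.053 0.134]
scene (320, 240) [ 0.596 -0.005  0.109]
scene (285, 212) [0.435 0.005 0.1  ]
scene (150, 308) [ 0.469 -0.344  0.003]
scene (208, 243) [ 0.378 -0.17   0.049]
scene (240, 245) [ 0.486 -0.138  0.089]
scene (335, 205) [0.489 0.109 0.109]
scene (400, 240) [ 0.565  0.254 -0.002]
scene (290, 310) [ 0.686 -0.136  0.045]
lid [ 235  200  168   91 7633] (array([563.4,  -4. ]), array([282.4, 267.9]), 86.3) 0.10992170866993778
obj [469 206  14  12 128] (array([717.5, 328.4]), array([26.7, 28.6]), 81.9) 0.133 (array([717.4, 328.3]), array([25.5, 27.9]), 85.5)
obj [354 225  18  19 233] (array([649.3,  64.4]), array([25.4, 38.3]), 79.0) 0.139 (array([648.2,  64.3]), array([24.7, 34.8]), 78.1)
obj [288 245  27  19 325] (array([635.8, -76.7]), array([39.9, 38.3]), 22.0) 0.133 (array([635. , -76.7]), array([38.1, 37.8]), 21.0)
obj [430 265  43  20 118] (array([845.8, 117.5]), array([  9.7, 105.4]), 1.0) 0.12 (array([845.8, 117.5]), array([  9.7, 105.4]), 1.0)
tub? [ 93 262 111  75 932] (array([ 505.2, -348.6]), array([165. , 1
[... 1038 characters left out ...]
9.4, 40.7]), 18.4) 0.135 (array([633.2, -77.2]), array([37.6, 38.3]), 20.6)
obj [522 279  16  24 219] (array([ 811.3, -334.7]), array([31.6,  8.4]), 81.3) 0.149 (array([ 811.9, -335.7]), array([27.4,  5.7]), 80.5)
tub? [364 274  35  14 129] (array([ 646.1, -148.2]), array([ 4.3, 73.9]), 86.8)
tub? [286 284  76  24 386] (array([ 528.3, -139.2]), array([ 32.9, 138.5]), 73.0)
tub? [522 326  33  31 147] (array([ 809.6, -387.4]), array([12.8, 69.8]), 0.5)
tub? [ 299  333  145  126 1702] (array([ 503.1, -347.1]), array([161.2, 161.9]), 3.8)
tub? [555 357  43  42 187] (array([ 809.9, -465.7]), array([79.9, 13.7]), 89.4)
tub? [599 397  41  42 225] (array([ 810.8, -543.4]), array([70.8, 10.8]), 84.5)
```

```bash
python3 - <<'E'
from h import *
a=cv2.imread("pics/side0.png")[180:290,230:400]; cv2.imwrite("pics/crop.png",cv2.resize(a,None,fx=4.5,fy=4.5,interpolation=cv2.INTER_CUBIC))
for n in ["scene","side"]:
    f=np.load(f"pics/{n}0.npz"); W=cloud(f)
    m=(W[...,2]>.085)&(W[...,2]<.108)&(W[...,0]>.40)&(W[...,0]<.455)&(np.abs(W[...,1])<.07)
    p=W[m]; print(len(p)); 
    m2=p[(p[:,1]>-.045)&(p[:,1]<.055)]; A=np.polyfit(m2[:,1],m2[:,0],1); print(n,A,"x at y=.005",np.polyval(A,.005),m2[:,2].max(),rect(p),p[:,1].min(),p[:,1].max())
E
```

```text
283
scene [0.06564408 0.43535459] x at y=.005 0.4356828101496507 0.10380180364217706 (array([440.3,   2.9]), array([ 28.5, 130.3]), 0.0) -0.06229275943498741 0.06801078528780119
399
side [0.06572599 0.43029969] x at y=.005 0.43062831905609716 0.10652627057894293 (array([438.1,   3. ]), array([ 33. , 132.1]), 0.3) -0.06302591617346454 0.06902229021944706
```

View pics/crop.png

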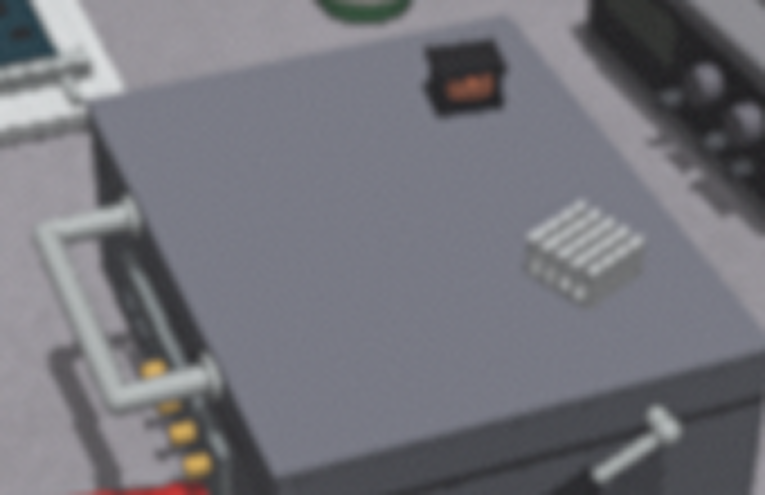

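```bash
python3 -m handwheel '[{"delta_pos":[0.03,-0.04,0.02],"turn":0,"fingers":0.7},{"delta_pos":[0.06,-0.08,0.03],"turn":0,"fingers":0.7},{"delta_pos":[0.09,-0.12,0.03],"turn":0,"fingers":0.7},{"delta_pos":[0.12,-0.155,0.03],"turn":-0.14,"fingers":0.7},{"delta_pos":[0.15,-0.19,0.03],"turn":-0.28,"fingers":0.7},{"delta_pos":[0.18,-0.225,0.03],"turn":-0.42,"fingers":0.7},{"delta_pos":[0.21,-0.26,0.03],"turn":-0.56,"fingers":0.7},{"delta_pos":[0.24,-0.3,0.03],"turn":-0.7,"fingers":0.7},{"delta_pos":[0.27,-0.34,0.03],"turn":-0.84,"fingers":0.7},{"delta_pos":[0.3,-0.375,0.03],"turn":-0.98,"fingers":0.7},{"delta_pos":[0.33,-0.41,0.03],"turn":-1.12,"fingers":0.7},{"delta_pos":[0.36,-0.445,0.02],"turn":-1.26,"fingers":0.7}]' 20
```

```text
time: 1.35
eef_pos: [0.5979, 0.1316, 0.2351]
eef_rot: [-1.57, 0.001, -1.654]
contact_force: [0.8, 0.6, 0.4]
finger_gap: 0.0645
```

```bash
python3 -m handwheel '[{"delta_pos":[0.025,-0.033,-0.01],"turn":-0.06,"fingers":0.7},{"delta_pos":[0.05,-0.066,-0.02],"turn":-0.126,"fingers":0.7},{"delta_pos":[0.05,-0.066,-0.02],"turn":-0.126,"fingers":0.7},{"delta_pos":[0.05,-0.066,-0.02],"turn":-0.126,"fingers":0.7}]'
cat >> h.py <<'E'
from scipy.spatial.transform import Rotation as Ro
def wcloud(f,s):
    T=np.eye(4); T[:3,:3]=Ro.from_euler("xyz",s["eef_rot"]).as_matrix(); T[:3,3]=s["eef_pos"]
    g=dict(f); g["cam_to_world"]=T@f["hand_eye"]; return cloud(g)
E
python3 - <<'E'
from h import *
from rig import arm
s=arm.observe(); f=arm.grab_frame("wrist"); W=wcloud(f,s); cv2.imwrite("pics/w1.png",f["pixels"])
m=(W[...,2]>.117)&(W[...,2]<.145)
k,l,st,c=cv2.connectedComponentsWithStats(m.astype(np.uint8))
for i in range(1,k):
    if st[i,4]>60:
        p=W[l==i]; print("obj",st[i],rect(p),p[:,2].max().round(3), rect(p[p[:,2]>p[:,2].max()-.005]))
print(s["eef_pos"],s["eef_rot"],np.nanmedian(W[100:200,200:400,2]))
E
```

```text
time: 1.75
eef_pos: [0.6476, 0.065, 0.2142]
eef_rot: [-1.571, 0.001, -1.781]
contact_force: [0.6, 1.0, -0.1]
finger_gap: 0.0644
obj [ 295  219   51   41 1942] (array([647.1,  65.5]), array([24.8, 33.8]), 78.5) 0.138 (array([647.1,  65.4]), array([24.7, 33.8]), 78.6)
obj [316 410  57  27 894] (array([635.6, -80. ]), array([36.5, 28.8]), 18.8) 0.131 (array([635.5, -79.8]), array([36.2, 28.9]), 19.5)
[0.64761342 0.06504961 0.21423695] [-1.57147347e+00  5.60945435e-04 -1.78089767e+00] 0.10723119736733583
```

View pics/w1.png

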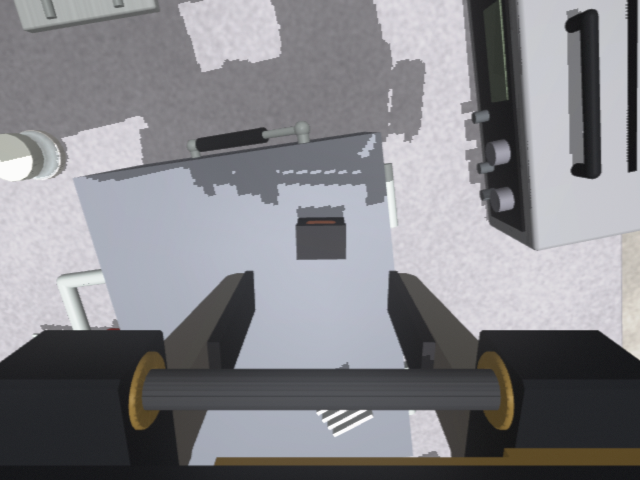

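The wrist view shows the transformer at (321,240), lined up with the jaws, and its depth position agrees to 1 mm. I'll descend and grip it.

```bash
python3 -m handwheel '[{"delta_pos":[0,0,-0.04],"turn":0,"fingers":0.7},{"delta_pos":[0,0,-0.075],"turn":0,"fingers":0.7},{"delta_pos":[0,0,-0.095],"turn":0,"fingers":0.7},{"delta_pos":[0,0,-0.1],"turn":0,"fingers":0.7},{"delta_pos":[0,0,-0.1],"turn":0,"fingers":0.7},{"delta_pos":[0,0,-0.1],"turn":0,"fingers":0.3},{"delta_pos":[0,0,-0.1],"turn":0,"fingers":0.2},{"delta_pos":[0,0,-0.1],"turn":0,"fingers":0.2},{"delta_pos":[0,0,-0.1],"turn":0,"fingers":0.2},{"delta_pos":[0,0,-0.1],"turn":0,"fingers":0.2}]' 20
```

```text
time: 2.8
eef_pos: [0.6477, 0.066, 0.1155]
eef_rot: [-1.57, 0.001, -1.78]
contact_force: [-0.8, 0.3, 4.8]
finger_gap: 0.0339
```

```bash
python3 -m handwheel '[{"delta_pos":[0,0,0.025],"turn":0,"fingers":0.2},{"delta_pos":[0,0,0.06],"turn":0,"fingers":0.2},{"delta_pos":[0,-0.02,0.09],"turn":0,"fingers":0.2},{"delta_pos":[-0.015,-0.06,0.1],"turn":0.03,"fingers":0.2},{"delta_pos":[-0.03,-0.105,0.1],"turn":0.06,"fingers":0.2},{"delta_pos":[-0.045,-0.15,0.1],"turn":0.1,"fingers":0.2},{"delta_pos":[-0.06,-0.195,0.1],"turn":0.14,"fingers":0.2},{"delta_pos":[-0.08,-0.24,0.1],"turn":0.18,"fingers":0.2},{"delta_pos":[-0.095,-0.285,0.1],"turn":0.21,"fingers":0.2},{"delta_pos":[-0.11,-0.33,0.1],"turn":0.24,"fingers":0.2},{"delta_pos":[-0.125,-0.375,0.1],"turn":0.27,"fingers":0.2},{"delta_pos":[-0.14,-0.415,0.1],"turn":0.27,"fingers":0.2}]'
```

```text
time: 4.0
eef_pos: [0.5067, -0.3512, 0.2156]
eef_rot: [-1.57, 0.001, -1.509]
contact_force: [-0.1, -0.2, 0.1]
finger_gap: 0.0337
```

```bash
python3 -m handwheel '[{"delta_pos":[-0.004,-0.02,-0.02],"turn":0,"fingers":0.2},{"delta_pos":[-0.005,-0.032,-0.06],"turn":0,"fingers":0.2},{"delta_pos":[-0.005,-0.032,-0.1],"turn":0,"fingers":0.2},{"delta_pos":[-0.005,-0.032,-0.14],"turn":0,"fingers":0.2},{"delta_pos":[-0.005,-0.032,-0.175],"turn":0,"fingers":0.2},{"delta_pos":[-0.005,-0.032,-0.192],"turn":0,"fingers":0.2},{"delta_pos":[-0.005,-0.032,-0.2],"turn":0,"fingers":0.2},{"delta_pos":[-0.005,-0.032,-0.2],"turn":0,"fingers":0.2},{"delta_pos":[-0.005,-0.032,-0.2],"turn":0,"fingers":0.45},{"delta_pos":[-0.005,-0.032,-0.2],"turn":0,"fingers":0.5},{"delta_pos":[-0.005,-0.032,-0.2],"turn":0,"fingers":0.5},{"delta_pos":[-0.005,-0.032,-0.2],"turn":0,"fingers":0.5}]'
```

```text
time: 5.2
eef_pos: [0.5022, -0.3835, 0.0165]
eef_rot: [-1.569, -0.0, -1.509]
contact_force: [-0.1, -0.2, 0.4]
finger_gap: 0.0461
```

```bash
python3 -m handwheel '[{"delta_pos":[0,0,0.03],"turn":0,"fingers":0.5},{"delta_pos":[0,0,0.075],"turn":0,"fingers":0.5},{"delta_pos":[0,0,0.12],"turn":0,"fingers":0.5},{"delta_pos":[0,0,0.165],"turn":0,"fingers":0.6},{"delta_pos":[0.015,0.03,0.195],"turn":0.04,"fingers":0.7},{"delta_pos":[0.035,0.075,0.2],"turn":0.08,"fingers":0.7},{"delta_pos":[0.054,0.12,0.2],"turn":0.12,"fingers":0.7},{"delta_pos":[0.073,0.165,0.2],"turn":0.16,"fingers":0.7},{"delta_pos":[0.092,0.21,0.2],"turn":0.2,"fingers":0.7},{"delta_pos":[0.111,0.255,0.2],"turn":0.25,"fingers":0.7},{"delta_pos":[0.132,0.3,0.2],"turn":0.287,"fingers":0.7},{"delta_pos":[0.132,0.3065,0.2],"turn":0.287,"fingers":0.7}]'
python3 - <<'E'
from h import *
from rig import arm
s=arm.observe(); f=arm.grab_frame("wrist"); W=wcloud(f,s); cv2.imwrite("pics/w2.png",f["pixels"])
m=(W[...,2]>.117)&(W[...,2]<.145)
k,l,st,c=cv2.connectedComponentsWithStats(m.astype(np.uint8))
for i in range(1,k):
    if st[i,4]>60:
        p=W[l==i]; print("obj",st[i],rect(p),p[:,2].max().round(3), rect(p[p[:,2]>p[:,2].max()-.005]))
print(s["eef_pos"],s["eef_rot"],np.nanmedian(W[100:200,200:400,2]))
f=arm.grab_frame("side");cv2.imwrite("pics/s2.png",f["pixels"])
E
```

```text
time: 6.4
eef_pos: [0.6361, -0.0723, 0.2169]
eef_rot: [-1.567, 0.001, -1.217]
contact_force: [0.5, 0.6, 0.1]
finger_gap: 0.0644
obj [291 214  52   9 414] (array([628.4, -60.4]), array([35.8,  3.5]), 20.0) 0.131 (array([628.4, -60.4]), array([35.4,  3.5]), 19.9)
obj [291 225  52   9 406] (array([631.2, -67.9]), array([35.7,  3.3]), 20.1) 0.132 (array([631.2, -67.9]), array([35.7,  3.3]), 20.1)
obj [291 236  52  10 458] (array([634. , -75.8]), array([35.9,  3.9]), 19.8) 0.131 (array([634.1, -75.9]), array([35.9,  3.8]), 19.8)
obj [292 247  50  10 462] (array([637. , -83.5]), array([35.7,  3.8]), 20.4) 0.131 (array([636.9, -83.6]), array([34.9,  3.7]), 19.8)
obj [292 258  50  10 483] (array([639.8, -91.4]), array([35.8,  4.2]), 20.9) 0.131 (array([639.7, -91.4]), array([35.2,  4.2]), 20.9)
[ 0.63608174 -0.07233655  0.21688245] [-1.56678557e+00  6.24744654e-04 -1.21735360e+00] 0.1089803084085404
```

View pics/w2.png

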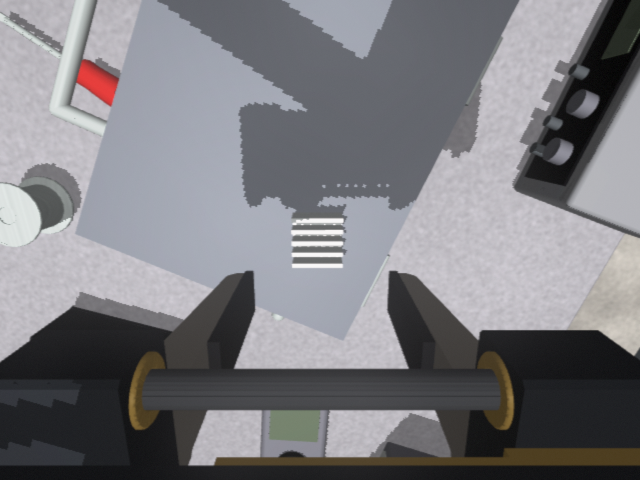

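View pics/s2.png

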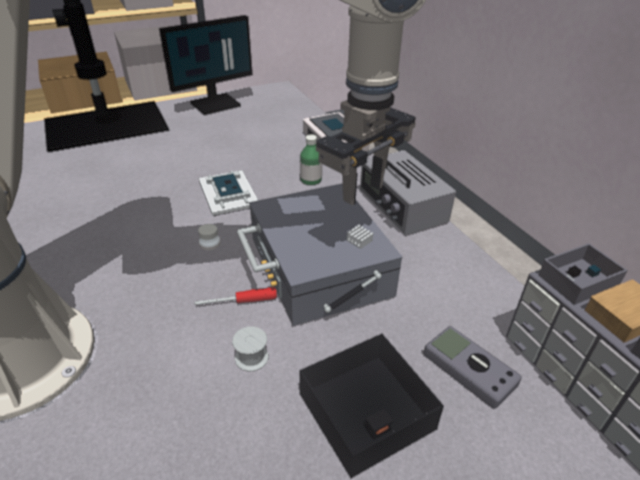

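The transformer is in the tub at (378,425) in the side view. The heatsink's fins run along the jaw direction, centred at (634,-76) mm.

```bash
python3 -m handwheel '[{"delta_pos":[-0.002,-0.0035,-0.04],"turn":0,"fingers":0.7},{"delta_pos":[-0.002,-0.0035,-0.075],"turn":0,"fingers":0.7},{"delta_pos":[-0.002,-0.0035,-0.095],"turn":0,"fingers":0.7},{"delta_pos":[-0.002,-0.0035,-0.102],"turn":0,"fingers":0.7},{"delta_pos":[-0.002,-0.0035,-0.102],"turn":0,"fingers":0.7},{"delta_pos":[-0.002,-0.0035,-0.102],"turn":0,"fingers":0.35},{"delta_pos":[-0.002,-0.0035,-0.102],"turn":0,"fingers":0.2},{"delta_pos":[-0.002,-0.0035,-0.102],"turn":0,"fingers":0.2},{"delta_pos":[-0.002,-0.0035,-0.102],"turn":0,"fingers":0.2},{"delta_pos":[-0.002,-0.0035,-0.102],"turn":0,"fingers":0.2}]' 20
```

```text
time: 7.5
eef_pos: [0.6328, -0.0791, 0.1154]
eef_rot: [-1.568, -0.001, -1.22]
contact_force: [-0.2, -0.4, 5.9]
finger_gap: 0.0356
```

```bash
python3 -m handwheel '[{"delta_pos":[0,0,0.025],"turn":0,"fingers":0.2},{"delta_pos":[0,0,0.06],"turn":0,"fingers":0.2},{"delta_pos":[0,-0.01,0.09],"turn":0,"fingers":0.2},{"delta_pos":[-0.02,-0.04,0.1],"turn":-0.04,"fingers":0.2},{"delta_pos":[-0.042,-0.08,0.1],"turn":-0.09,"fingers":0.2},{"delta_pos":[-0.063,-0.12,0.1],"turn":-0.14,"fingers":0.2},{"delta_pos":[-0.085,-0.16,0.1],"turn":-0.19,"fingers":0.2},{"delta_pos":[-0.106,-0.2,0.1],"turn":-0.24,"fingers":0.2},{"delta_pos":[-0.127,-0.234,0.1],"turn":-0.29,"fingers":0.2},{"delta_pos":[-0.127,-0.234,0.08],"turn":-0.29,"fingers":0.2},{"delta_pos":[-0.127,-0.234,0.06],"turn":-0.29,"fingers":0.2}]'
```

```text
time: 8.6
eef_pos: [0.5053, -0.3146, 0.1756]
eef_rot: [-1.567, -0.002, -1.512]
contact_force: [-0.2, 1.2, -0.2]
finger_gap: 0.0354
```

```bash
python3 - <<'E'
from h import *
from rig import arm
print(arm.observe()["eef_pos"])
f=arm.grab_frame("side");cv2.imwrite("pics/s3.png",f["pixels"])
E
```

```text
[ 0.50527537 -0.31459479  0.17556463]
```

View pics/s3.png

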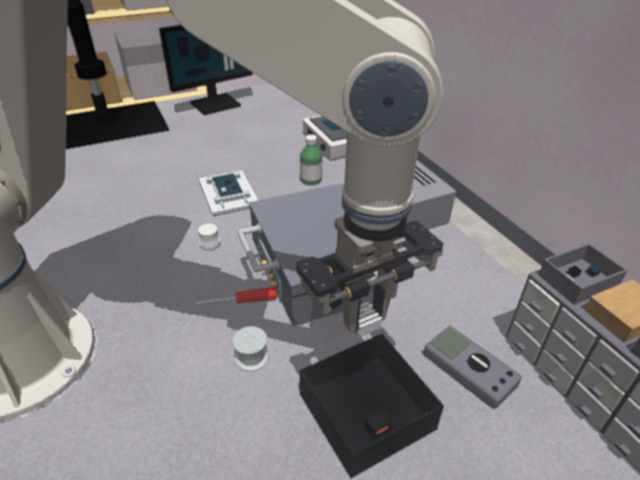

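The heatsink is in the grip above the tub. Lowering and releasing it.

```bash
python3 -m handwheel '[{"delta_pos":[0,0,-0.04],"turn":0,"fingers":0.2},{"delta_pos":[0,0,-0.08],"turn":0,"fingers":0.2},{"delta_pos":[0,0,-0.12],"turn":0,"fingers":0.2},{"delta_pos":[0,0,-0.15],"turn":0,"fingers":0.2},{"delta_pos":[0,0,-0.16],"turn":0,"fingers":0.2},{"delta_pos":[0,0,-0.16],"turn":0,"fingers":0.2},{"delta_pos":[0,0,-0.16],"turn":0,"fingers":0.45},{"delta_pos":[0,0,-0.16],"turn":0,"fingers":0.5},{"delta_pos":[0,0,-0.16],"turn":0,"fingers":0.5},{"delta_pos":[0,0,-0.12],"turn":0,"fingers":0.5},{"delta_pos":[0,0,-0.07],"turn":0,"fingers":0.5},{"delta_pos":[0,0,-0.02],"turn":0,"fingers":0.5}]'
```

```text
time: 9.85
eef_pos: [0.5034, -0.3127, 0.1538]
eef_rot: [-1.571, 0.002, -1.511]
contact_force: [0.5, -0.6, -0.4]
finger_gap: 0.046
```

```bash
python3 -m handwheel '[{"delta_pos":[0,0.01,0.03],"turn":0,"fingers":0.5},{"delta_pos":[-0.009,0.04,0.05],"turn":-0.02,"fingers":0.4},{"delta_pos":[-0.018,0.08,0.05],"turn":-0.04,"fingers":0.3},{"delta_pos":[-0.027,0.12,0.05],"turn":-0.06,"fingers":0.3},{"delta_pos":[-0.036,0.16,0.05],"turn":-0.08,"fingers":0.3},{"delta_pos":[-0.045,0.2,0.05],"turn":-0.1,"fingers":0.3},{"delta_pos":[-0.054,0.245,0.05],"turn":-0.125,"fingers":0.3},{"delta_pos":[-0.064,0.29,0.05],"turn":-0.125,"fingers":0.3},{"delta_pos":[-0.07,0.318,0.04],"turn":-0.125,"fingers":0.3},{"delta_pos":[-0.07,0.318,0.03],"turn":-0.125,"fingers":0.3},{"delta_pos":[-0.07,0.318,0.03],"turn":-0.125,"fingers":0.3},{"delta_pos":[-0.07,0.318,0.03],"turn":-0.125,"fingers":0.3}]'
python3 - <<'E'
from h import *
from rig import arm
s=arm.observe(); f=arm.grab_frame("wrist"); W=wcloud(f,s); cv2.imwrite("pics/w4.png",f["pixels"])
print(s["eef_pos"],s["eef_rot"],s["finger_gap"])
m=(W[...,2]>.09)&(W[...,2]<.108)&(W[...,0]>.41)&(W[...,0]<.455)&(W[...,1]>-.045)&(W[...,1]<.055)
p=W[m]; print(len(p))
# bar top points: fit centre line by highest z
t=p[p[:,2]>np.percentile(p[:,2],60)]; A=np.polyfit(t[:,1],t[:,0],1); print(A,np.polyval(A,.005),p[:,2].max(),rect(p))
f=arm.grab_frame("side");cv2.imwrite("pics/s4.png",f["pixels"])
f=arm.grab_frame("scene");cv2.imwrite("pics/c4.png",f["pixels"])
E
```

```text
time: 11.05
eef_pos: [0.4338, 0.0047, 0.1842]
eef_rot: [-1.571, 0.001, -1.636]
contact_force: [-0.1, -0.9, 0.6]
finger_gap: 0.0274
[0.43375989 0.00467841 0.18417215] [-1.57066774e+00  1.32956120e-03 -1.63629684e+00] 0.02744572619057994
2362
[0.06923627 0.43080039] 0.4311465734588261 0.1030811144562887 (array([431.1,   5.1]), array([100.5,  11.8]), 85.8)
```

View pics/w4.png

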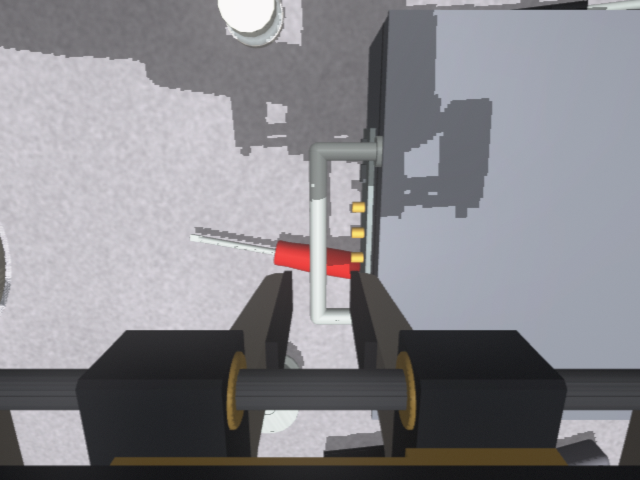

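View pics/s4.png

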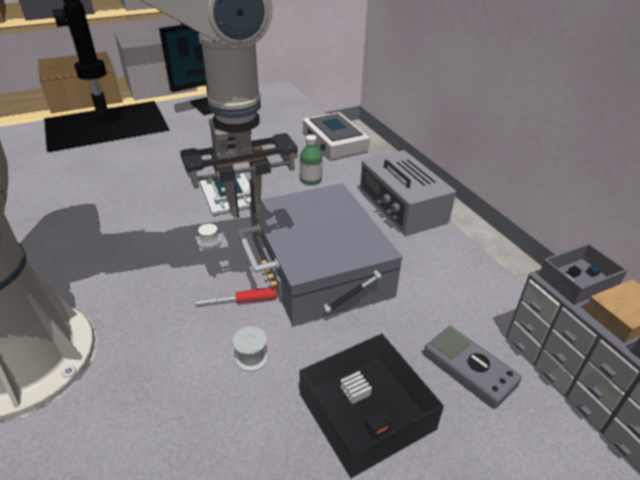

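View pics/c4.png

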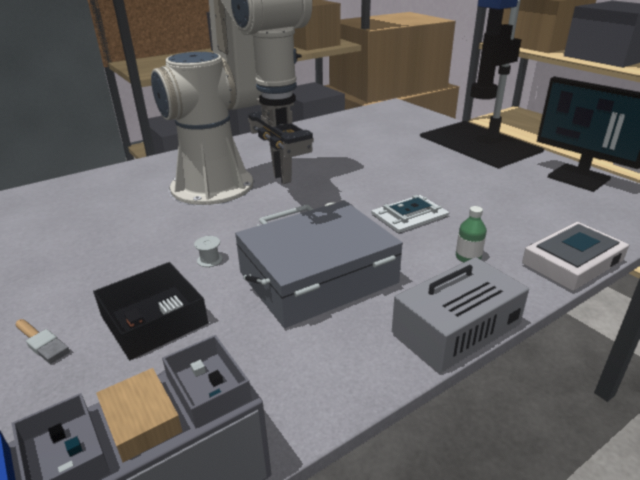

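Both scraps are in the tub: side view heatsink at (355,388), transformer at (378,425). The lid is clear. The handle bar runs at column ~318 in the wrist view, between the fingers. Descending onto the handle.

```bash
python3 -m handwheel '[{"delta_pos":[-0.002,0,-0.03],"turn":0,"fingers":0.3},{"delta_pos":[-0.002,0,-0.06],"turn":0,"fingers":0.3},{"delta_pos":[-0.002,0,-0.085],"turn":0,"fingers":0.3},{"delta_pos":[-0.002,0,-0.1],"turn":0,"fingers":0.3},{"delta_pos":[-0.002,0,-0.107],"turn":0,"fingers":0.3},{"delta_pos":[-0.002,0,-0.107],"turn":0,"fingers":0.3}]' 15
```

```text
time: 11.8
eef_pos: [0.4318, 0.004, 0.0768]
eef_rot: [-1.572, 0.001, -1.638]
contact_force: [0.3, -0.1, 0.7]
finger_gap: 0.0273
```

```bash
python3 -m handwheel '[{"delta_pos":[0,0,0],"turn":0,"fingers":0.15},{"delta_pos":[0,0,0],"turn":0,"fingers":0.05},{"delta_pos":[0,0,0],"turn":0,"fingers":0.05},{"delta_pos":[0,0,0],"turn":0,"fingers":0.05},{"delta_pos":[0,0,0],"turn":0,"fingers":0.05}]' 15
python3 - <<'E'
import numpy as np
for d in range(0,58,4):
    t=np.radians(d); r=-268*np.cos(t)+12*np.sin(t)+268; z=268*np.sin(t)+12*np.cos(t)-12
    c,s=np.cos(-3.77*np.pi/180),np.sin(-3.77*np.pi/180)
    print(d,np.round([r*c,r*s,z],1))
E
```

```text
time: 12.3
eef_pos: [0.4315, 0.0039, 0.0775]
eef_rot: [-1.572, 0.001, -1.638]
contact_force: [-4.3, -0.5, 6.6]
finger_gap: 0.0111
0 [ 0. -0.  0.]
4 [ 1.5 -0.1 18.7]
8 [ 4.3 -0.3 37.2]
12 [ 8.3 -0.5 55.5]
16 [13.7 -0.9 73.4]
20 [20.2 -1.3 90.9]
24 [ 28.   -1.8 108. ]
28 [ 36.9  -2.4 124.4]
32 [ 47.   -3.1 140.2]
36 [ 58.1  -3.8 155.2]
40 [ 70.3  -4.6 169.5]
44 [ 83.4  -5.5 182.8]
48 [ 97.4  -6.4 195.2]
52 [112.2  -7.4 206.6]
56 [127.8  -8.4 216.9]
```

```bash
python3 -m handwheel '[{"delta_pos":[0.0005,0,0.005],"turn":0,"fingers":0.05},{"delta_pos":[0.001,0,0.012],"turn":0,"fingers":0.05},{"delta_pos":[0.0015,-0.0001,0.0187],"turn":0,"fingers":0.05},{"delta_pos":[0.003,-0.0002,0.028],"turn":0,"fingers":0.05},{"delta_pos":[0.0043,-0.0003,0.0372],"turn":0,"fingers":0.05},{"delta_pos":[0.0062,-0.0004,0.0465],"turn":0,"fingers":0.05},{"delta_pos":[0.0083,-0.0005,0.0555],"turn":0,"fingers":0.05},{"delta_pos":[0.0109,-0.0007,0.0645],"turn":0,"fingers":0.05},{"delta_pos":[0.0137,-0.0009,0.0734],"turn":0,"fingers":0.05},{"delta_pos":[0.0169,-0.0011,0.0822],"turn":0,"fingers":0.05},{"delta_pos":[0.0202,-0.0013,0.0909],"turn":0,"fingers":0.05},{"delta_pos":[0.0202,-0.0013,0.0909],"turn":0,"fingers":0.05}]'
cat > lid.py <<'E'
from h import *
from rig import arm
import sys
s=arm.observe(); print(s["time"],np.round(s["eef_pos"],4),np.round(s["contact_force"],1),s["finger_gap"])
H=np.array([.7006,-.012]); ax=np.array([np.cos(np.radians(-3.77)),np.sin(np.radians(-3.77))])
g=s["eef_pos"]+np.array([0,0,.019]); r=(H-g[:2])@ax; z=g[2]-.084
print("angle from TCP",np.degrees(np.arctan2(z,r)-np.arctan2(12,268)), "radius",np.hypot(r,z))
for n in ["scene","side"]:
    f=arm.grab_frame(n); W=cloud(f); cv2.imwrite(f"pics/{n}_{sys.argv[1]}.png",f["pixels"])
    # points over lid footprint, coords in box frame rel hinge
    d=W[...,:2]-H; b=-(d@ax); y=d@np.array([-ax[1],ax[0]]); zz=W[...,2]-.084
    rr=np.hypot(b,zz)
    best=None
    m=(rr>.06)&(rr<.215)&(np.abs(y)<.12)&(b>-.05)&(zz>.0)
    P=np.c_[b[m],zz[m]]
    # robust: for every angle, count pts with normal offset .026 (top)
    A=np.radians(np.arange(-5,75,.25)); cnt=[]
    for t in A:
        n_=-P[:,0]*np.sin(t)+P[:,1]*np.cos(t); cnt.append((np.abs(n_-.026)<.003).sum())
    i=int(np.argmax(cnt)); t=A[i]; n_=-P[:,0]*np.sin(t)+P[:,1]*np.cos(t); q=P[np.abs(n_-.026)<.008]
    u,S,v=np.linalg.svd(q-q.mean(0),full_matrices=False); 
    print(n,"lid angle",np.degrees(A[i]),cnt[i],len(P),"svd",np.degrees(np.arctan(v[0,1]/v[0,0])),"off",np.median(n_[np.abs(n_-.026)<.008]))
E
python3 lid.py a
```

```text
time: 13.5
eef_pos: [0.4513, 0.0026, 0.1695]
eef_rot: [-1.573, 0.001, -1.638]
contact_force: [-6.8, -0.7, 0.4]
finger_gap: 0.0114
13.5 [0.4513 0.0026 0.1695] [-6.8 -0.7  0.4] 0.011405329292862764
angle from TCP 20.148361907742764 radius 0.2706783998198853
scene lid angle 19.5 6384 6565 svd 19.711933916744822 off 0.026158695773136162
side lid angle 20.0 4325 4327 svd 19.66967006942843 off 0.026322824715630085
```

```bash
python3 -m handwheel '[{"delta_pos":[0.0028,-0.0002,0.0086],"turn":0,"fingers":0.05},{"delta_pos":[0.0065,-0.0005,0.0171],"turn":0,"fingers":0.05},{"delta_pos":[0.0105,-0.0008,0.0254],"turn":0,"fingers":0.05},{"delta_pos":[0.0152,-0.0011,0.0335],"turn":0,"fingers":0.05},{"delta_pos":[0.0202,-0.0015,0.0415],"turn":0,"fingers":0.05},{"delta_pos":[0.0253,-0.0018,0.0493],"turn":0,"fingers":0.05},{"delta_pos":[0.0308,-0.0022,0.0569],"turn":0,"fingers":0.05},{"delta_pos":[0.0364,-0.0025,0.0643],"turn":0,"fingers":0.05},{"delta_pos":[0.0424,-0.0029,0.0715],"turn":0,"fingers":0.05},{"delta_pos":[0.0424,-0.0029,0.0715],"turn":0,"fingers":0.05}]'
python3 lid.py b
```

```text
time: 14.6
eef_pos: [0.4936, -0.0003, 0.2414]
eef_rot: [-1.574, 0.001, -1.638]
contact_force: [-4.0, 1.2, 2.8]
finger_gap: 0.0112
14.6 [ 4.936e-01 -3.000e-04  2.414e-01] [-4.   1.2  2.8] 0.011223825130168969
angle from TCP 37.8208150314283 radius 0.27221349842939274
scene lid angle 37.0 7755 8181 svd 37.2615789648365 off 0.025929435737511816
side lid angle 37.0 2339 2339 svd 37.147958227131205 off 0.02684578489842456
```

View pics/side_b.png

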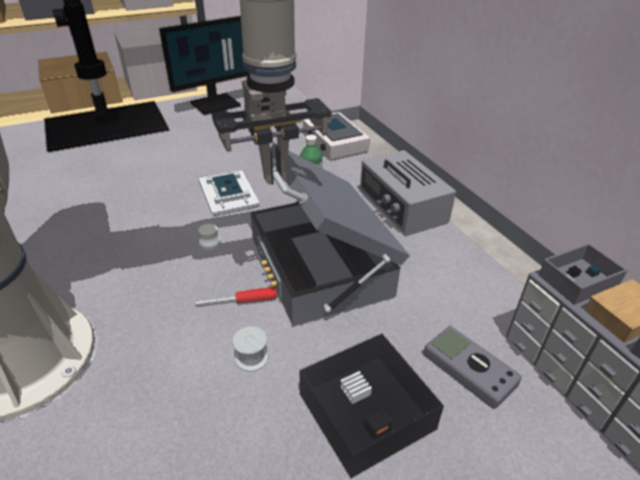

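The lid is at about 37° and held, with nothing disturbed. Next, past the balance point to 54°.

```bash
python3 -m handwheel '[{"delta_pos":[0.0035,-0.0002,0.0045],"turn":0,"fingers":0.05},{"delta_pos":[0.008,-0.0005,0.0095],"turn":0,"fingers":0.05},{"delta_pos":[0.0143,-0.001,0.0163],"turn":0,"fingers":0.05},{"delta_pos":[0.0209,-0.0014,0.0228],"turn":0,"fingers":0.05},{"delta_pos":[0.0278,-0.0018,0.0291],"turn":0,"fingers":0.05},{"delta_pos":[0.0349,-0.0023,0.0352],"turn":0,"fingers":0.05},{"delta_pos":[0.0422,-0.0028,0.041],"turn":0,"fingers":0.05},{"delta_pos":[0.0495,-0.0033,0.0466],"turn":0,"fingers":0.05},{"delta_pos":[0.0535,-0.0036,0.0493],"turn":0,"fingers":0.05},{"delta_pos":[0.0574,-0.0038,0.0519],"turn":0,"fingers":0.05},{"delta_pos":[0.0574,-0.0038,0.0519],"turn":0,"fingers":0.05},{"delta_pos":[0.0574,-0.0038,0.0519],"turn":0,"fingers":0.05}]'
python3 lid.py c
```

```text
time: 15.9
eef_pos: [0.5505, -0.0041, 0.2925]
eef_rot: [-1.574, 0.001, -1.638]
contact_force: [-3.2, -0.2, 5.2]
finger_gap: 0.0115
15.9 [ 0.5505 -0.0041  0.2925] [-3.2 -0.2  5.2] 0.011457672472600152
angle from TCP 53.98687514981385 radius 0.2726633140279737
scene lid angle 53.25 8727 9259 svd 53.6824331208687 off 0.026012386870159485
side lid angle 53.0 69 69 svd 53.75039550221588 off 0.027693921857891095
```

View pics/side_c.png

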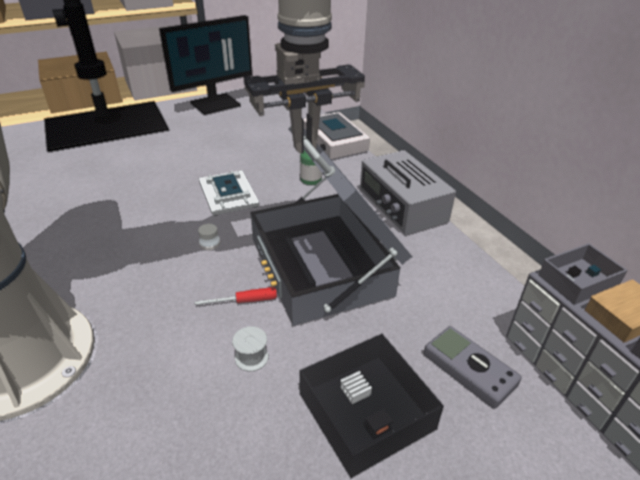

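The lid is at about 53.5° by the scene camera, past 50°. Bringing it back slowly to 39°.

```bash
python3 -m handwheel '[{"delta_pos":[-0.003,0.0002,-0.002],"turn":0,"fingers":0.05},{"delta_pos":[-0.0058,0.0004,-0.004],"turn":0,"fingers":0.05},{"delta_pos":[-0.0133,0.0009,-0.0096],"turn":0,"fingers":0.05},{"delta_pos":[-0.0206,0.0014,-0.0154],"turn":0,"fingers":0.05},{"delta_pos":[-0.0277,0.0018,-0.0215],"turn":0,"fingers":0.05},{"delta_pos":[-0.0346,0.0023,-0.0278],"turn":0,"fingers":0.05},{"delta_pos":[-0.038,0.0025,-0.031],"turn":0,"fingers":0.05},{"delta_pos":[-0.0412,0.0027,-0.0343],"turn":0,"fingers":0.05},{"delta_pos":[-0.0445,0.003,-0.0376],"turn":0,"fingers":0.05},{"delta_pos":[-0.0477,0.0032,-0.0411],"turn":0,"fingers":0.05},{"delta_pos":[-0.0508,0.0034,-0.0446],"turn":0,"fingers":0.05},{"delta_pos":[-0.0508,0.0034,-0.0446],"turn":0,"fingers":0.05}]'
python3 lid.py d
```

```text
time: 17.2
eef_pos: [0.4991, -0.0007, 0.2472]
eef_rot: [-1.575, 0.001, -1.638]
contact_force: [1.7, 0.5, -1.0]
finger_gap: 0.0115
17.2 [ 0.4991 -0.0007  0.2472] [ 1.7  0.5 -1. ] 0.011489196603789728
angle from TCP 39.51359211249903 radius 0.27188589697735377
scene lid angle 38.75 7876 8327 svd 39.10757213782841 off 0.02606970469091887
side lid angle 39.0 2074 2074 svd 39.256973081724475 off 0.027028910213239978
```

```bash
python3 -m handwheel '[{"delta_pos":[0,0,0],"turn":0,"fingers":0.05},{"delta_pos":[0,0,0],"turn":0,"fingers":0.05},{"delta_pos":[0,0,0],"turn":0,"fingers":0.05},{"delta_pos":[0,0,0],"turn":0,"fingers":0.05},{"delta_pos":[0,0,0],"turn":0,"fingers":0.05},{"delta_pos":[0,0,0],"turn":0,"fingers":0.05}]'
python3 lid.py e; python3 -c "
from rig import arm; print(arm.observe()['qd'].round(4))"
```

```text
time: 17.9
eef_pos: [0.4996, -0.0007, 0.2478]
eef_rot: [-1.574, 0.001, -1.638]
contact_force: [0.5, -0.2, -0.1]
finger_gap: 0.0116
17.9 [ 0.4996 -0.0007  0.2478] [ 0.5 -0.2 -0.1] 0.011581256213897885
angle from TCP 39.67901667626593 radius 0.2718634273748188
scene lid angle 39.0 7941 8349 svd 39.271373941093316 off 0.025868441037633638
side lid angle 39.0 2054 2054 svd 39.33204752607831 off 0.02718215051654785
[-0.0003 -0.0001 -0.0021 -0.0006  0.0016 -0.0004]
```

View pics/scene_e.png

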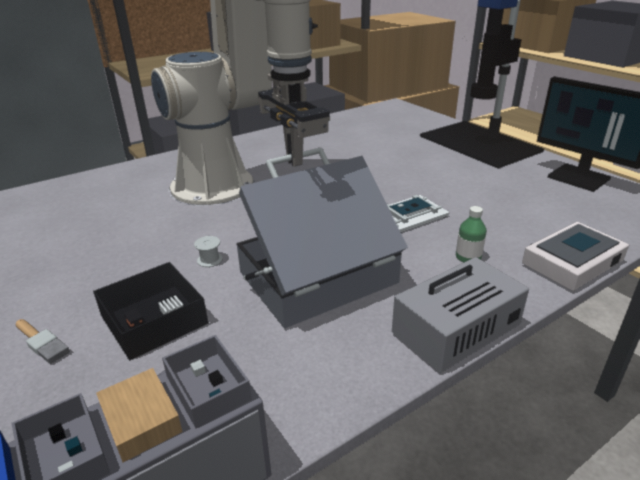

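View pics/side_e.png

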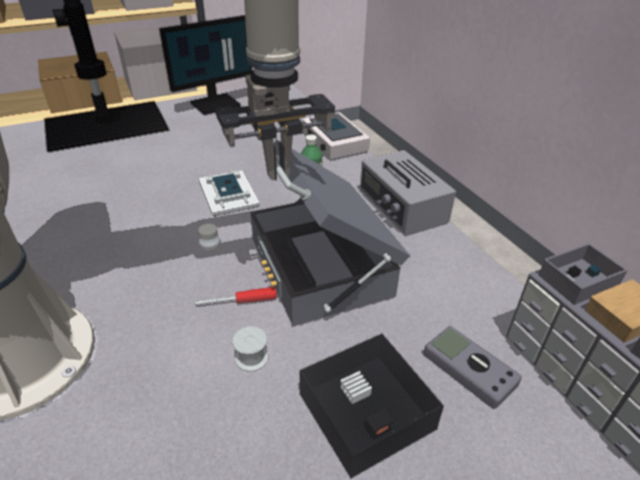

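The lid is still at about 39.2° with the handle gripped at (300,160) in the scene view. Both scraps are in the tub and the rest of the bench looks unchanged. Handing in.

```bash
python3 -c "
from rig import arm; print(arm.finish_job())"
```

```text
the job is handed in; nothing more can be done
None
```

The job is done and handed in with the arm holding the lid by its handle at about 39°, six degrees short of the balance point. I put the transformer and then the heatsink in the tub. With the lid clear, I raised it to about 53.5° and brought it slowly back to 39°.

- **Lid angle:** at the last check the cameras read 39.0 to 39.3°. The arm's own position gave 39.7°, a 0.4° disagreement probably due to my estimate of the hinge position.
- **Holding still:** over the last 0.7 s the lid drifted less than 0.2°. Joint speeds were near zero and the outside force on the tool was under 1 N.
- **Bench:** both scraps are in the tub, and by eye nothing else in the scene and side views had moved.
- **Time and force:** it took about 18 s of the 64 s allowed. The highest force I read at the end of any move was about 7 N; I did not log the force during moves.

No check failed.

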